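# Charge the mortar and hold the pestle ready

## Robot

A 7-joint arm with a two-finger parallel gripper is mounted at the origin on a cart in front of the work surface, level with it; the furniture and walls round the work are solid. World frame = base frame: x ahead of the robot, y to its left, z up, the work surface at z = 0. Lengths are in m, angles in rad, forces in N, time in s.
With the tool pointing down it reaches from about 0.4 to 0.85 m from the base axis. Payload 4.5 kg.
Tool frame: the origin (TCP) lies midway between the tips of the shut fingers; the grasp point (between the pads) lies 19 mm behind it; z points along the fingers, y is the line along which they close (so a half turn about z gives the same grasp; the last joint's range is limited). The gripper opens to 88 mm and grips with 3 to 60 N. Pads are 18 mm wide; open, the fingers measure 123 mm over their backs; the gripper's body (75 mm by 187 mm) begins 45 mm behind the grasp point.
Start: joints at [-1.242, 0.689, -0.195, 1.565, 0.157, 0.902, -0.215], TCP at [0.182, 0.598, 0.239] pointing down, gripper open.
Joint ranges: [-3.01, 3.01], [-0.46, 2.08], [-1.47, 1.51], [0.13, 2.56], [-1, 4.14], [0.04, 2.09], [-2.66, 2.66]. Speed limits (rad/s): [2.57, 2.57, 3.14, 3.14, 3.14, 3.14, 3.14].

## Interface

Orientations are given as a unit quaternion [x, y, z, w].
In Python, from plant import r gives the robot as it stands. The module is installed in compiled form; this text tells all that it offers.
- The arm moves only by the tool step_arm, never from a script. Its argument "series" is a list of rows, each a list of 7 numbers: the shift along the world's x, y, z in mm, then the turn, a rotation vector about the world's x, y, z in rad, then the closure, from 0 (fully open) to 1 (shut). A call has 1 to 20 rows; each row shifts and turns the commanded pose from where the row before left it; what a row does not reach is not made up. A row lasts 1/10 s, in which the tool goes at most 50 mm and 8.59 degrees, less where a joint would pass 70% of its speed; a pose out of reach is approached as far as the arm can. A call is refused whole if a number of a shift passes 50 or a number of a turn 0.15, either way. A call with a gripper value outside its range is refused whole. The fingers move at their own pace and stop on an object; "force" is the grip in N (left out, the last holds). Time passes only in rows, so rows that do not move let the fingers close. It gives the time, the measured TCP pose, the force, the opening and the grip force at its end, in the units of the state.
- r.get_state(): the state, without advancing time (a new reading comes with each control period).
- r.snapshot(name): name is "scene" or "side" or "wrist"; returns (picture, depth): 400x640x3 uint8, blue, green, red; 400x640 float32, m along the optical axis (not along the pixel's ray), 0 where there is no reading.
- r.get_calibration(name): a dict with "intrinsics" (3x3 intrinsics, pixels), "dist_coeffs" ([k1, k2, p1, p2, k3] as OpenCV has them; the pictures are not rectified), "pose" (4x4, takes a point from camera to world coordinates). Camera axes: x right, y up, looking along -z (the intrinsics and any distortion apply to the point x, -y, -z); pixel columns grow to the right and rows downward; lengths in m; the calibration is good to about 2 mm. A picture is of the moment at which its call begins: read the wrist's pose just before it. get_calibration takes no time and is no camera call; for the wrist camera it gives the pose at the moment of the call.
- r.finish_job(): hands the job in; it is judged then, once.
The state is a dict: "clock": time; "q": joint angles; "qd": joint speeds; "joint_torque": joint torques, N m; "tool_pos": TCP position; "eef_rot": TCP orientation; "contact_force": force on the tool from outside, world axes, zero at the start; "moment": the same for the moment, N m; "opening": opening from 0.0 (shut) to 1.0 (fully open); "finger_force": force on a finger pad.
Only numpy, scipy, OpenCV 4.12 (cv2) and the standard library are available. Lean on these libraries where they do the work, as an engineer would, in place of code of your own. Each camera call takes 0.05 s, during which the arm holds its last target. There are 200 camera calls.

## Task

Pour all five brown catalyst pellets from the small blue cup into the white mortar, and stand the emptied cup upright on the table again. Then draw the pestle out of its holder, lift it clear above the tops of the dropper bottles and carry it to the mortar without moving the bottles. Finish while still holding it there, still and upright, head down over the middle of the mortar, the head a finger's breadth (10 to 15 mm) above the rim and touching nothing but the gripper.

Things in the scene. Friction and masses are not known exactly. Their poses are not given: they have to be found in the camera images.
- cup: Blue plastic cup, open at the top, standing upright on the table, holding the five pellets. Nearly straight wall: 47 mm outside diameter at the foot, 53 mm at the rim, 55 mm tall, wall 2.5 mm, floor 4 mm, weighs about 60 g. Origin: centre of its underside; z up.
- pellet_0_center (a point): Centre of one of the five brown round pellets, 13 mm diameter, about 10 g; they roll freely and start in the cup.
- pellet_1_center (a point): Centre of one of the five brown round pellets, 13 mm diameter, about 10 g; they roll freely and start in the cup.
- pellet_2_center (a point): Centre of one of the five brown round pellets, 13 mm diameter, about 10 g; they roll freely and start in the cup.
- pellet_3_center (a point): Centre of one of the five brown round pellets, 13 mm diameter, about 10 g; they roll freely and start in the cup.
- pellet_4_center (a point): Centre of one of the five brown round pellets, 13 mm diameter, about 10 g; they roll freely and start in the cup.
- mortar_rim (a point): Centre of the mouth of the white porcelain mortar, at the height of its rim, 43 mm above the table; z up. The mortar is a bowl, 74 mm outside diameter at the rim, about 62 mm inside, hollow down to 7 mm above the table, foot 46 mm across, about 0.4 kg, standing loose on the table.
- holder: Fixed holder for the pestle: grey block 56 x 56 mm whose top is 42 mm above the table, on a dark plate 74 x 74 x 6 mm, with an upright round hole of 31 mm in the middle, its floor 10 mm above the table. Origin: centre of its underside; z up. The dropper bottles stand in a row between it and the mortar.
- pestle: White porcelain pestle, 97 mm long, about 90 g, loose in the holder, head down. Its x axis runs up it from head to handle end. Head 22 mm across, 14 mm long; handle 10 mm thick, its top 20 mm (87 to 107 mm above the table) 11 mm thick along its y and 14.5 mm along its z axis: grasp there from above, closing along y. The origin lies beside it: use the two points.
- pestle_tip (a point): Middle of the bottom face of the pestle's head (10 mm above the table in the holder); axes as the pestle's.
- pestle_top (a point): Middle of the top end of the pestle's handle, 97 mm from the tip.
- stain_bottle_brown: Amber dropper bottle with a tan pointed rubber top, 45 mm diameter, 114 mm tall, loose, one of the row between holder and mortar. Origin: centre of its underside.
- stain_bottle_ink: Dark ink-coloured dropper bottle with a dark red pointed rubber top, 47 mm diameter, 108 mm tall, loose, in the same row. Origin: centre of its underside.
- bottle_clear_b: Clear glass dropper bottle with a tan pointed rubber top, 48 mm diameter, 111 mm tall, loose, in the same row. Origin: centre of its underside.
There are look-alikes about, which are no part of the job. Leave any green look-alike of the part that bears mortar_rim alone.

How it is judged:
On the way, in this order (a step that is already met when the one before it is completed fails the run):
1. all five pellets lie in the mortar (horizontal distance between each of pellet_0_center, pellet_1_center, pellet_2_center, pellet_3_center, pellet_4_center and mortar_rim below 0.032 m and z of pellet_0_center in the frame of mortar_rim between -0.043 and 0 m and z of pellet_1_center in the frame of mortar_rim between -0.043 and 0 m and z of pellet_2_center in the frame of mortar_rim between -0.043 and 0 m and z of pellet_3_center in the frame of mortar_rim between -0.043 and 0 m and z of pellet_4_center in the frame of mortar_rim between -0.043 and 0 m), for 0.3 s.
2. the empty cup stands upright on the table, let go (angle between cup's own z axis and vertical below 0.1 rad and height (world z) of cup below 0.006 m and contact force between cup and the arm below 0.05 N and contact force between cup and the fingers below 0.05 N and linear speed of cup below 0.02 m/s), for 0.2 s.
3. the pestle is held with its head above the tops of the bottles (height (world z) of pestle_tip above 0.115 m and contact force between pestle and the fingers above 0.5 N), for 0.1 s.
At the end, for the whole second after the job is handed in: The gripper holds the pestle still and upright (within 0.15 rad), head down, its tip within 13 mm sideways of the mortar's centre and 3 to 25 mm above the rim, touching nothing else; all five pellets lie in the mortar; the cup stands upright on the table, let go (all of step 1 and all of step 2 and horizontal distance between pestle_tip and mortar_rim below 0.013 m and z of pestle_tip in the frame of mortar_rim between 0.003 and 0.025 m and angle between pestle's own x axis and vertical below 0.15 rad and linear speed of pestle below 0.02 m/s and contact force between pestle and the fingers above 0.5 N and contact force between pestle and cup below 0.05 N and contact force between pestle and stain_bottle_brown below 0.05 N and contact force between pestle and stain_bottle_ink below 0.05 N and contact force between pestle and bottle_clear_b below 0.05 N); the arm keeps its last pose, push and grip.
It fails at once if a dropper bottle is moved more than 10 mm or tipped (distance of any of stain_bottle_brown, stain_bottle_ink, bottle_clear_b from where it was at the start of the episode above 0.01 m or angle between any of stain_bottle_brown, stain_bottle_ink, bottle_clear_b's own z axis and vertical above 0.15 rad).
It also fails if it takes over 67 s, if anything falls off the work surface, if the arm or the gripper's body presses on something with over 40 N, if the wrist force passes 120 N, or if a joint passes its speed limit or range.

## Working session

There is one attempt and no reset: what is moved stays moved. The work goes in short steps, Python scripts to look and compute and a tool call to move; the robot and the scene stay as the last step left them, time stands still between calls to the robot, and variables do not carry over. Pictures are saved under pics/ and viewed, at most 10 in all, crops included, and the job is handed in when it is done.

Besides the shell and the picture viewer there is one more tool, called by a JSON object that holds its "api" and its "payload". step_arm: Moves the arm, as the interface text tells. Its arguments: {"type":"object","properties":{"series":{"type":"array"},"force":{"type":"number"}},"required":["series"]}

```bash
mkdir -p pics; cat > h.py <<'E'
from plant import r
import numpy as np, cv2
def snap(n,f):
    c=r.get_calibration(n); im,d=r.snapshot(n); cv2.imwrite(f'pics/{f}.png',im); np.savez(f'pics/{f}.npz',im=im,d=d,K=c['intrinsics'],D=c['dist_coeffs'],T=c['pose']); return im,d
def world(f):
    z=np.load(f'pics/{f}.npz'); d=z['d']; h,w=d.shape
    u,v=np.meshgrid(np.arange(w),np.arange(h))
    p=cv2.undistortPoints(np.stack([u,v],-1).reshape(-1,1,2).astype(np.float64),z['K'],z['D']).reshape(h,w,2)
    P=np.stack([p[...,0]*d,-p[...,1]*d,-d],-1); T=z['T']
    return z['im'],d,P@T[:3,:3].T+T[:3,3]
E
python3 - <<'E'
from h import *
for n in ('scene','side','wrist'):
    im,d=snap(n,n+'0'); c=r.get_calibration(n); print(n,c['pose'].round(3).tolist(),(d>0).mean())
s=r.get_state();print(s)
a=cv2.imread('pics/scene0.png');b=cv2.imread('pics/side0.png')
E
```

```text
scene [[0.608, 0.602, -0.517, 0.029], [-0.794, 0.46, -0.398, -0.572], [-0.001, 0.653, 0.758, 0.878], [0.0, 0.0, 0.0, 1.0]] 0.9959453125
side [[-1.0, 0.006, -0.017, 0.524], [-0.018, -0.542, 0.84, 0.781], [-0.005, 0.841, 0.542, 0.699], [0.0, 0.0, 0.0, 1.0]] 0.88133203125
wrist [[0.291, -0.908, -0.303, 0.101], [0.957, 0.275, 0.094, 0.622], [-0.002, -0.317, 0.948, 0.384], [0.0, 0.0, 0.0, 1.0]] 0.9959921875
{'clock': 0.15, 'q': array([-1.24220737,  0.6897408 , -0.19452327,  1.56606809,  0.15731103,
        0.90248481, -0.21511302]), 'qd': array([-0.00181196, -0.00145718,  0.00090593, -0.00340193, -0.00097242,
       -0.00013149,  0.00126006]), 'joint_torque': array([-8.96968249e-04, -5.27861524e+01, -1.26852438e+00, -1.53584540e+01,
       -5.25457808e-02,  3.87627486e-03,  1.03228526e-04]), 'tool_pos': array([0.18149173, 0.59759344, 0.23813557]), 'eef_rot': array([ 1.46835893e-01,  9.89160650e-01, -6.54371701e-04, -4.16628371e-05]), 'contact_force': array([ 0.03333456, -0.13614404, -0.26812706]), 'moment': array([-0.0110387 , -0.01265681,  0.07717287]), 'finger_force': 0.0, 'opening': 0.9990868171269661}
```

View pics/scene0.png

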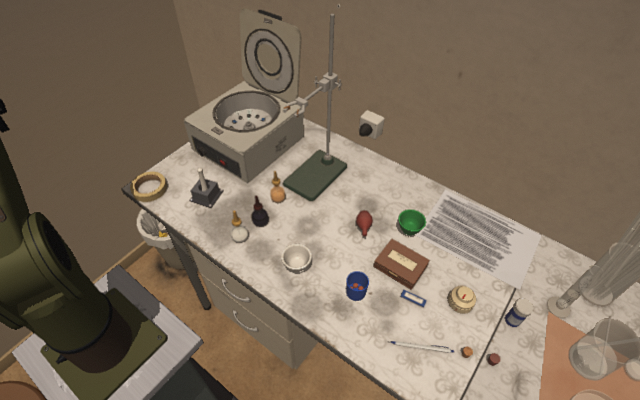

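View pics/side0.png

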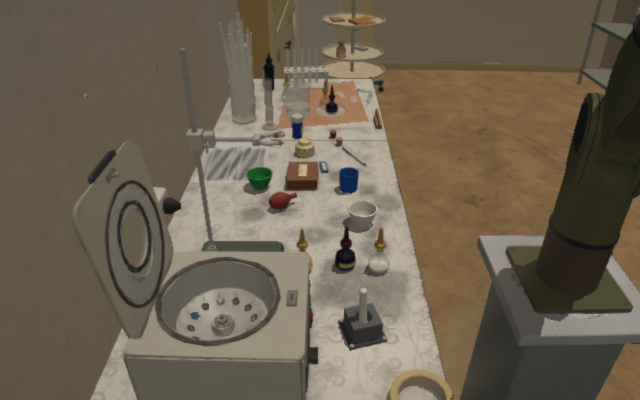

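The scene view shows the holder with pestle at (205,190), the bottles at (240,235), (260,215) and (278,192), the white mortar at (296,258) and the cup at (357,286). In the side view they are at holder (363,320), bottles (380,262), (346,258) and (303,262), mortar (362,214) and cup (348,180).

```bash
python3 - <<'E'
from h import *
def circ(p):  # fit circle
    A=np.c_[2*p,np.ones(len(p))]; s=np.linalg.lstsq(A,(p**2).sum(1),rcond=None)[0]; return s[:2],np.sqrt(s[2]+s[0]**2+s[1]**2)
B={'scene0':dict(holder=(185,160,225,212),clear=(226,205,250,246),ink=(248,192,271,230),brown=(268,168,290,206),mortar=(277,240,315,278),cup=(342,268,372,304),green=(395,205,428,238),ring=(128,168,170,203),box=(370,238,432,290)),
'side0':dict(holder=(340,285,386,346),clear=(366,224,392,276),ink=(334,224,358,272),brown=(292,226,314,276),mortar=(344,198,380,234),cup=(336,166,362,194))}
for f in B:
    im,d,W=world(f)
    # table plane check
    print(f)
    for k,(a,b,c,e) in B[f].items():
        P=W[b:e,a:c].reshape(-1,3); ok=(d[b:e,a:c].ravel()>0)
        t=P[ok&(abs(P[:,2])<.006)][:,2]
        Q=P[ok&(P[:,2]>.012)]
        if len(Q)<5: print(k,'none');continue
        zt=np.percentile(Q[:,2],98)
        R=Q[Q[:,2]>zt-.006]; 
        print(k,'tablez',np.median(t).round(4) if len(t) else None,len(Q),'mid',((Q.min(0)+Q.max(0))/2).round(3),'ext',(Q.max(0)-Q.min(0)).round(3),'ztop',zt.round(4),'topmid',((R.min(0)+R.max(0))/2).round(4)[:2],'circ',*[np.round(x,4) for x in circ(R[:,:2])])
E
```

```text
scene0
holder tablez 0.0002 605 mid [0.481 0.177 0.062] ext [0.141 0.13  0.099] ztop 0.1073 topmid [0.4519 0.1466] circ [0.4517 0.1464] 0.0055
clear tablez 0.001 352 mid [ 0.402 -0.036  0.062] ext [0.045 0.045 0.099] ztop 0.1074 topmid [ 0.4044 -0.0357] circ [ 0.4043 -0.0356] 0.0034
ink tablez 0.001 324 mid [ 0.502 -0.039  0.061] ext [0.099 0.051 0.096] ztop 0.1032 topmid [ 0.4756 -0.0414] circ [ 0.4761 -0.041 ] 0.0031
brown tablez 0.001 344 mid [ 0.599 -0.022  0.063] ext [0.109 0.049 0.101] ztop 0.1076 topmid [ 0.5665 -0.024 ] circ [ 0.5667 -0.0236] 0.0032
mortar tablez 0.0007 498 mid [ 0.428 -0.209  0.029] ext [0.072 0.072 0.034] ztop 0.0456 topmid [ 0.4275 -0.2087] circ [ 0.4274 -0.2089] 0.0342
cup tablez 0.0002 472 mid [ 0.456 -0.369  0.035] ext [0.054 0.053 0.046] ztop 0.0568 topmid [ 0.4559 -0.3693] circ [ 0.4552 -0.3693] 0.0252
green tablez 0.0004 448 mid [ 0.702 -0.381  0.03 ] ext [0.074 0.072 0.034] ztop 0.0456 topmid [ 0.7023 -0.3815] circ [ 0.7015 -0.3813] 0.0347
ring tablez 0.0004 485 mid [0.364 0.304 0.02 ] ext [0.103 0.108 0.017] ztop 0.0273 topmid [0.3633 0.3036] circ 
[... 300 characters left out ...]
051
clear tablez 0.0003 539 mid [ 0.406 -0.025  0.061] ext [0.046 0.036 0.099] ztop 0.1055 topmid [ 0.407  -0.0314] circ [ 0.4069 -0.0313] 0.0032
ink tablez 0.0002 519 mid [ 0.478 -0.037  0.06 ] ext [0.044 0.043 0.095] ztop 0.102 topmid [ 0.4778 -0.039 ] circ [ 0.4781 -0.0396] 0.0033
brown tablez 0.0003 622 mid [0.566 0.055 0.076] ext [0.034 0.182 0.124] ztop 0.1372 topmid [0.5676 0.1117] circ [0.5677 0.1119] 0.0209
mortar tablez 0.0004 587 mid [ 0.438 -0.136  0.06 ] ext [0.087 0.216 0.095] ztop 0.103 topmid [ 0.4458 -0.0357] circ [ 0.4443 -0.0339] 0.0344
cup tablez 0.0004 396 mid [ 0.459 -0.368  0.036] ext [0.051 0.062 0.047] ztop 0.0568 topmid [ 0.4586 -0.3675] circ [ 0.4589 -0.3676] 0.025
```

{"api": "step_arm", "payload": {"series": [[18,-40,4,0,0,-0.08,0],[18,-40,4,0,0,-0.08,0],[18,-40,4,0,0,-0.08,0],[18,-40,4,0,0,-0.08,0],[18,-40,4,0,0,-0.08,0],[20,-40,4,0,0,-0.1,0],[20,-40,4,0,0,-0.1,0],[20,-40,4,0,0,-0.1,0],[20,-40,4,0,0,-0.1,0],[20,-40,4,0,0,-0.1,0],[5,-40,0,0,0,-0.1,0],[5,-40,0,0,0,-0.1,0],[5,-40,0,0,0,-0.1,0],[5,-40,0,0,0,-0.1,0],[5,-40,0,0,0,-0.1,0],[0,-40,0,0,0,-0.1,0],[0,-40,0,0,0,-0.1,0],[0,-40,0,0,0,-0.1,0],[0,-40,0,0,0,-0.1,0],[0,-40,0,0,0,-0.1,0]]}}

```text
clock: 2.15
tool_pos: [0.3963, -0.2034, 0.2788]
eef_rot: [0.891, 0.454, 0.0, -0.0]
contact_force: [0.7, -0.3, -0.1]
opening: 0.999
finger_force: 0.0
```

{"api": "step_arm", "payload": {"series": [[4,-25,0,0.097,-0.07,0,0],[4,-25,0,0.097,-0.07,0,0],[4,-25,0,0.097,-0.07,0,0],[4,-25,0,0.097,-0.07,0,0],[4,-25,0,0.097,-0.07,0,0],[4,-25,0,0.097,-0.07,0,0],[4,-25,0,0.097,-0.07,0,0],[4,-25,0,0.097,-0.07,0,0],[0,0,0,0,0,0,0]]}}

```text
clock: 3.05
tool_pos: [0.4244, -0.404, 0.2722]
eef_rot: [0.795, 0.402, 0.403, -0.208]
contact_force: [-0.5, 0.1, -0.2]
opening: 1.001
finger_force: 0.0
```

```bash
python3 - <<'E'
from h import *
from scipy.spatial.transform import Rotation as R
s=r.get_state(); print(s['q'].round(3)); print(R.from_quat(s['eef_rot']).as_matrix().round(3))
snap('scene','s1')
E
```

```text
[ 1.139  0.871 -0.094  1.491 -0.773  1.365  0.827]
[[ 0.352  0.807  0.475]
 [ 0.471 -0.591  0.655]
 [ 0.809 -0.007 -0.588]]
```

{"api": "step_arm", "payload": {"series": [[0,-2,-40,0,0,0,0],[0,-2,-40,0,0,0,0],[0,-2,-40,0,0,0,0],[0,-2,-40,0,0,0,0],[0,-2,-38,0,0,0,0],[0,0,0,0,0,0,0]]}}

```text
clock: 3.7
tool_pos: [0.4272, -0.4054, 0.0773]
eef_rot: [0.793, 0.406, 0.403, -0.211]
contact_force: [-0.0, 0.7, -0.5]
opening: 0.996
finger_force: 0.0
```

```bash
python3 - <<'E'
from h import *
from scipy.spatial.transform import Rotation as R
s=r.get_state(); print(s['q'].round(3),s['tool_pos'].round(4)); print(R.from_quat(s['eef_rot']).as_matrix().round(3))
snap('side','d2')
im,d=snap('wrist','w1'); im,d,W=world('w1')
hs=cv2.cvtColor(im,cv2.COLOR_BGR2HSV)
m=(hs[...,0]>100)&(hs[...,0]<130)&(hs[...,1]>120)&(d>0)&(W[...,2]>.045)&(np.hypot(W[...,0]-.457,W[...,1]+.3685)<.05)
P=W[m]; print(len(P))
if len(P)>20:
    Rm=P[P[:,2]>np.percentile(P[:,2],97)-.008]; A=np.c_[2*Rm[:,:2],np.ones(len(Rm))]; c=np.linalg.lstsq(A,(Rm[:,:2]**2).sum(1),rcond=None)[0]; print(c[:2],np.sqrt(c[2]+c[0]**2+c[1]**2),P.min(0),P.max(0))
E
```

```text
[ 1.145  1.157 -0.116  1.492 -0.79   1.158  1.031] [ 0.4272 -0.4054  0.0773]
[[ 0.346  0.814  0.467]
 [ 0.474 -0.581  0.661]
 [ 0.81  -0.007 -0.587]]
1347
[ 0.45462209 -0.37008089] 0.02483335750197934 [ 0.42888299 -0.39608511  0.04502192] [ 0.48066917 -0.34338282  0.05711772]
```

View pics/w1.png

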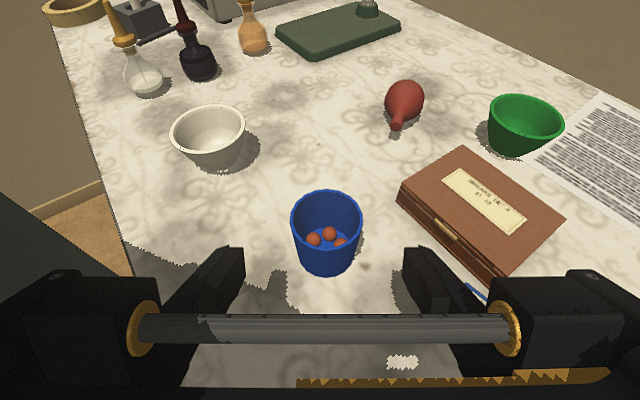

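{"api": "step_arm", "payload": {"series": [[6,7,-8,0,0,0,0],[6,7,-8,0,0,0,0],[5,7,-8,0,0,0,0],[5,7,-8,0,0,0,0],[5,7,-8,0,0,0,0],[5,7,-8,0,0,0,0],[5,7,-7,0,0,0,0],[0,0,0,0,0,0,0]]}}

```text
clock: 4.6
tool_pos: [0.4656, -0.3574, 0.0247]
eef_rot: [0.792, 0.407, 0.404, -0.209]
contact_force: [0.1, 0.5, -0.3]
opening: 0.999
finger_force: 0.0
```

{"api": "step_arm", "payload": {"force": 20, "series": [[0,0,0,0,0,0,0.3],[0,0,0,0,0,0,0.5],[0,0,0,0,0,0,1],[0,0,0,0,0,0,1],[0,0,0,0,0,0,1],[0,0,0,0,0,0,1],[0,0,0,0,0,0,1],[0,0,0,0,0,0,1],[0,0,0,0,0,0,1],[0,0,0,0,0,0,1]]}}

```text
clock: 5.6
tool_pos: [0.465, -0.3599, 0.0256]
eef_rot: [0.793, 0.407, 0.404, -0.207]
contact_force: [-1.8, -0.9, 3.4]
opening: 0.572
finger_force: 19.7
```

{"api": "step_arm", "payload": {"series": [[0,0,15,0,0,0,1],[0,0,25,0,0,0,1],[0,0,35,0,0,0,1],[0,0,35,0,0,0,1],[0,0,35,0,0,0,1],[-5,0,25,0.061,0.085,-0.077,1],[0,0,0,0,0,0,1]]}}

```text
clock: 6.3
tool_pos: [0.4607, -0.3606, 0.1993]
eef_rot: [0.818, 0.355, 0.39, -0.23]
contact_force: [-0.3, 0.5, -1.2]
opening: 0.57
finger_force: 19.8
```

```bash
python3 - <<'E'
from h import *
from scipy.spatial.transform import Rotation as R
s=r.get_state(); print(s['q'].round(3),s['tool_pos'].round(4)); R0=R.from_quat(s['eef_rot']).as_matrix(); print(R0.round(3))
snap('side','d3'); im,d=snap('wrist','w3')
cv2.imwrite('pics/w3s.png',np.hstack([im[100:,150:550],cv2.imread('pics/d3.png')[100:400,200:600]]))
E
```

```text
[ 1.066  0.943 -0.105  1.602 -0.851  1.191  0.812] [ 0.4607 -0.3606  0.1993]
[[ 0.444  0.76   0.474]
 [ 0.401 -0.642  0.654]
 [ 0.801 -0.1   -0.59 ]]
```

View pics/w3s.png

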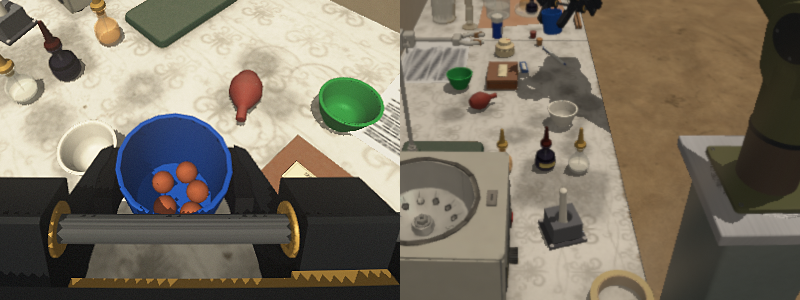

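{"api": "step_arm", "payload": {"series": [[-10,36,0,0.087,0.035,-0.059,1],[-10,36,0,0.087,0.035,-0.055,1],[-10,36,0,0.087,0.035,-0.05,1],[-10,36,0,0.088,0.037,-0.045,1],[-10,36,0,0.09,0.038,-0.04,1],[0,0,0,0,0,0,1]]}}

```text
clock: 7.0
tool_pos: [0.4068, -0.1747, 0.1961]
eef_rot: [0.815, 0.134, 0.406, -0.391]
contact_force: [-0.1, -1.0, -0.3]
opening: 0.567
finger_force: 19.8
```

```bash
cat > pour.py <<'E'
from h import *
from scipy.spatial.transform import Rotation as R
Rg=R.from_quat([0.793,0.407,0.404,-0.207]).as_matrix(); u_t=Rg.T@[0,0,1]
M=np.array([0.429,-0.2075,0.043])
def lip(p,Rm,h=0.018):
    u=Rm@u_t; G=p-.019*Rm[:,2]; c=G+h*u; dn=np.array([0,0,-1.])+u[2]*u; dn/=np.linalg.norm(dn)
    return u,G,c+.025*dn
def show(p,Rm):
    u,G,L=lip(p,Rm)
    cor=[p+Rm@[x,y,z] for x in(-.0375,.0375) for y in(-.094,.094) for z in(-.064,-.2)]
    cam=p+Rm@[.1,0,-.14]
    print('tilt',np.degrees(np.arccos(u[2])).round(1),'u',u.round(2),'lip',L.round(4),'lip-M',(L-M).round(4),'bodyminz',np.round(min(c[2] for c in cor),3),'camz',cam[2].round(3))
if __name__=='__main__':
    s=r.get_state(); print(s['q'].round(3),s['tool_pos'].round(4)); Rm=R.from_quat(s['eef_rot']).as_matrix(); print('tz',Rm[:,2].round(3))
    for f in np.arange(0,3.0,.3): print(round(f,1),end=' '); show(s['tool_pos'],R.from_rotvec(f*Rm[:,2]).as_matrix()@Rm)
E
python3 pour.py
```

```text
[ 1.344  1.049 -0.605  2.128 -0.992  0.759  0.631] [ 0.4068 -0.1747  0.1961]
tz [ 0.557  0.746 -0.364]
0.0 tilt 33.4 u [ 0.18 -0.52  0.83] lip [ 0.4065 -0.2178  0.2043] lip-M [-0.0225 -0.0103  0.1613] bodyminz 0.141 camz 0.324
0.3 tilt 47.1 u [ 0.29 -0.67  0.68] lip [ 0.4081 -0.2166  0.197 ] lip-M [-0.0209 -0.0091  0.154 ] bodyminz 0.129 camz 0.305
0.6 tilt 61.0 u [ 0.34 -0.81  0.48] lip [ 0.407  -0.2145  0.1899] lip-M [-0.022  -0.007   0.1469] bodyminz 0.125 camz 0.281
0.9 tilt 74.6 u [ 0.33 -0.91  0.27] lip [ 0.4044 -0.2114  0.1837] lip-M [-0.0246 -0.0039  0.1407] bodyminz 0.13 camz 0.253
1.2 tilt 87.7 u [ 0.26 -0.96  0.04] lip [ 0.4012 -0.2072  0.1788] lip-M [-0.0278  0.0003  0.1358] bodyminz 0.126 camz 0.226
1.5 tilt 99.7 u [ 0.14 -0.98 -0.17] lip [ 0.3981 -0.2022  0.1754] lip-M [-0.0309  0.0053  0.1324] bodyminz 0.126 camz 0.2
1.8 tilt 110.1 u [-0.02 -0.94 -0.34] lip [ 0.396  -0.1972  0.1734] lip-M [-0.033   0.0103  0.1304] bodyminz 0.135 camz 0.178
2.1 tilt 117.9 u [-0.21 -0.86 -0.47] lip [ 0.3952 -0.1929  0.1725] lip-M [-0.0338  0.0146  0.1295] bodyminz 0.151 camz 0.163
2.4 tilt 122.1 u [-0.41 -0.74 -0.53] lip [ 0.3952 -0.1905  0.1723] lip-M [-0.0338  0.017   0.1293] bodyminz 0.173 camz 0.155
2.7 tilt 122.0 u [-0.61 -0.59 -0.53] lip [ 0.3947 -0.1903  0.1723] lip-M [-0.0343  0.0172  0.1293] bodyminz 0.171 camz 0.155
```

{"api": "step_arm", "payload": {"series": [[5,2,-13,0.056,0.075,-0.036,1],[5,2,-13,0.056,0.075,-0.036,1],[5,2,-13,0.056,0.075,-0.036,1],[4,1,-12,0.056,0.075,-0.036,1],[4,1,-12,0.056,0.075,-0.036,1],[4,1,-11,0.056,0.075,-0.036,1],[0,0,0,0,0,0,1]]}}

```text
clock: 7.7
tool_pos: [0.4374, -0.171, 0.1192]
eef_rot: [0.822, -0.111, 0.27, -0.49]
contact_force: [-0.5, -0.5, -0.6]
opening: 0.571
finger_force: 19.8
```

```bash
python3 pour.py; python3 -c "
from h import *
a,_=snap('scene','s4'); b,_=snap('side','d4')
f=lambda i:cv2.resize(i,None,fx=2.5,fy=2.5)
cv2.imwrite('pics/c4.png',np.hstack([f(a[170:330,220:380]),f(b[140:300,270:430])]))"
```

```text
[ 1.3    1.213 -0.625  2.06  -0.993  0.646  0.086] [ 0.4374 -0.171   0.1192]
tz [ 0.552  0.745 -0.375]
0.0 tilt 60.6 u [ 0.35 -0.8   0.49] lip [ 0.438  -0.2108  0.1134] lip-M [ 0.009  -0.0033  0.0704] bodyminz 0.049 camz 0.205
0.3 tilt 74.2 u [ 0.34 -0.9   0.27] lip [ 0.4353 -0.2078  0.1072] lip-M [ 0.0063 -0.0003  0.0642] bodyminz 0.054 camz 0.178
0.6 tilt 87.2 u [ 0.27 -0.96  0.05] lip [ 0.432  -0.2037  0.1023] lip-M [0.003  0.0038 0.0593] bodyminz 0.05 camz 0.151
0.9 tilt 99.2 u [ 0.14 -0.98 -0.16] lip [ 0.4289 -0.1988  0.0988] lip-M [-0.0001  0.0087  0.0558] bodyminz 0.05 camz 0.125
1.2 tilt 109.5 u [-0.02 -0.94 -0.33] lip [ 0.4267 -0.1938  0.0968] lip-M [-0.0023  0.0137  0.0538] bodyminz 0.059 camz 0.103
1.5 tilt 117.3 u [-0.21 -0.86 -0.46] lip [ 0.4258 -0.1896  0.0959] lip-M [-0.0032  0.0179  0.0529] bodyminz 0.075 camz 0.088
1.8 tilt 121.5 u [-0.41 -0.75 -0.52] lip [ 0.4258 -0.1872  0.0956] lip-M [-0.0032  0.0203  0.0526] bodyminz 0.097 camz 0.08
2.1 tilt 121.3 u [-0.61 -0.6  -0.52] lip [ 0.4252 -0.1868  0.0956] lip-M [-0.0038  0.0207  0.0526] bodyminz 0.095 camz 0.08
2.4 tilt 116.8 u [-0.77 -0.44 -0.45] lip [ 0.4227 -0.1875  0.0959] lip-M [-0.0063  0.02    0.0529] bodyminz 0.073 camz 0.089
2.7 tilt 108.9 u [-0.9  -0.28 -0.32] lip [ 0.4183 -0.1879  0.0969] lip-M [-0.0107  0.0196  0.0539] bodyminz 0.058 camz 0.104
```

View pics/c4.png

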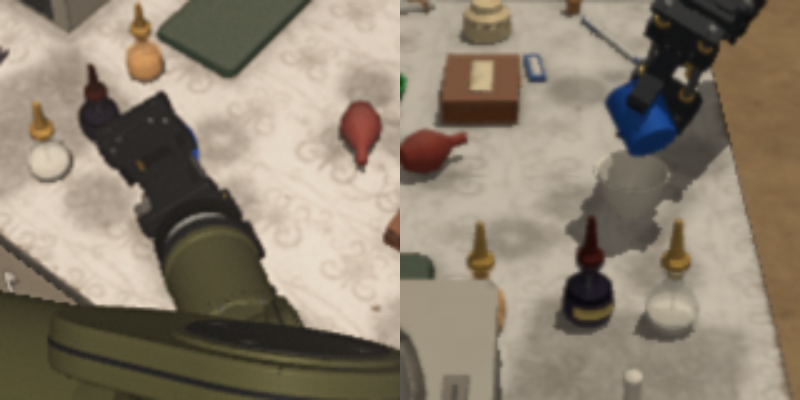

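{"api": "step_arm", "payload": {"series": [[0,0,0,0.055,0.075,-0.038,1],[0,0,0,0.055,0.075,-0.038,1],[0,0,0,0.055,0.075,-0.038,1],[0,0,0,0.055,0.075,-0.038,1],[0,0,0,0.028,0.037,-0.019,1],[0,0,0,0.028,0.037,-0.019,1],[0,0,0,0.028,0.037,-0.019,1],[0,0,0,0.028,0.037,-0.019,1],[0,0,0,0.028,0.037,-0.019,1],[0,0,0,0.028,0.037,-0.019,1],[0,0,0,0.028,0.037,-0.019,1],[0,0,0,0.028,0.037,-0.019,1],[0,0,0,0.028,0.037,-0.019,1],[0,0,0,0.028,0.037,-0.019,1],[0,0,0,0.028,0.037,-0.019,1],[0,0,0,0.028,0.037,-0.019,1],[0,0,0,0,0,0,1],[0,0,0,0,0,0,1],[0,0,0,0,0,0,1]]}}

```text
clock: 9.7
tool_pos: [0.437, -0.1708, 0.1216]
eef_rot: [0.666, -0.492, 0.004, -0.56]
contact_force: [-0.6, -0.2, -0.8]
opening: 0.571
finger_force: 19.8
```

```bash
python3 pour.py|head -8; cat > look.py <<'E'
from h import *
import sys
def pel(f):
    im,d,W=world(f); hs=cv2.cvtColor(im,cv2.COLOR_BGR2HSV)
    m=((hs[...,0]<14)&(hs[...,1]>110)&(hs[...,2]>60)).astype(np.uint8)
    n,l,st,c=cv2.connectedComponentsWithStats(m)
    for i in range(1,n):
        if st[i,4]<4: continue
        p=np.median(W[(l==i)&(d>0)],axis=0) if ((l==i)&(d>0)).any() else None
        if p is not None and .25<p[0]<.56 and -.5<p[1]<-.05 and p[2]<.3: print(f,st[i].tolist(),p.round(3))
t=sys.argv[1]
for n in('scene','side','wrist'): snap(n,n+t); pel(n+t)
E
python3 look.py 5
```

```text
[ 1.308  1.213 -0.636  2.066 -0.995  0.638 -0.914] [ 0.437  -0.1708  0.1216]
tz [ 0.556  0.743 -0.372]
0.0 tilt 102.9 u [ 0.09 -0.97 -0.22] lip [ 0.4275 -0.1968  0.1003] lip-M [-0.0015  0.0107  0.0573] bodyminz 0.054 camz 0.119
0.3 tilt 112.5 u [-0.08 -0.92 -0.38] lip [ 0.4258 -0.1919  0.0987] lip-M [-0.0032  0.0156  0.0557] bodyminz 0.065 camz 0.099
0.6 tilt 119.2 u [-0.28 -0.83 -0.49] lip [ 0.4253 -0.1882  0.0981] lip-M [-0.0037  0.0193  0.0551] bodyminz 0.083 camz 0.086
0.9 tilt 122.1 u [-0.48 -0.7  -0.53] lip [ 0.4253 -0.1865  0.098 ] lip-M [-0.0037  0.021   0.055 ] bodyminz 0.107 camz 0.081
1.2 tilt 120.4 u [-0.67 -0.55 -0.51] lip [ 0.4242 -0.1867  0.098 ] lip-M [-0.0048  0.0208  0.055 ] bodyminz 0.09 camz 0.084
1.5 tilt 114.7 u [-0.82 -0.38 -0.42] lip [ 0.4211 -0.1874  0.0985] lip-M [-0.0079  0.0201  0.0555] bodyminz 0.07 camz 0.095
side5 [359, 213, 9, 3, 23] [ 0.427 -0.215  0.02 ]
wrist5 [456, 101, 57, 43, 1113] [ 0.427 -0.208  0.02 ]
wrist5 [353, 218, 5, 4, 6] [ 0.474 -0.053  0.064]
```

```bash
python3 -c "
from h import *
cv2.imwrite('pics/c5.png',cv2.resize(cv2.imread('pics/wrist5.png')[40:240,340:640],None,fx=2,fy=2))"
```

```text
(no output)
```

View pics/c5.png

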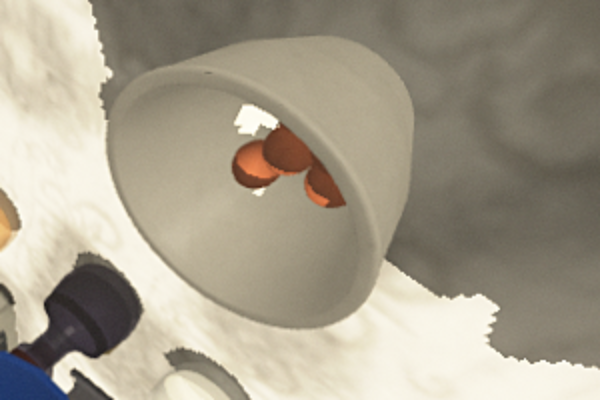

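{"api": "step_arm", "payload": {"series": [[0,-1,0,0.028,0.037,-0.019,1],[0,-1,0,0.028,0.037,-0.019,1],[0,-1,0,0.028,0.037,-0.019,1],[0,-1,0,0.028,0.037,-0.019,1],[0,-1,0,0.028,0.037,-0.019,1],[0,-1,0,0.028,0.037,-0.019,1],[0,0,0,0.028,0.037,-0.019,1],[0,0,0,0.028,0.037,-0.019,1],[0,0,0,0.028,0.037,-0.019,1],[0,0,0,0.028,0.037,-0.019,1],[0,0,0,0.028,0.037,-0.019,1],[0,0,0,0.028,0.037,-0.019,1],[0,0,0,0,0,0,1],[0,0,0,0,0,0,1],[0,0,0,0,0,0,1]]}}

```text
clock: 11.35
tool_pos: [0.437, -0.1767, 0.1214]
eef_rot: [-0.489, 0.668, 0.161, 0.537]
contact_force: [-0.2, 0.4, -0.4]
opening: 0.572
finger_force: 19.8
```

```bash
python3 pour.py|head -3;python3 look.py 6
```

```text
[ 1.307  1.209 -0.619  2.055 -0.996  0.658 -1.514] [ 0.437  -0.1767  0.1214]
tz [ 0.561  0.74  -0.371]
0.0 tilt 119.3 u [-0.29 -0.82 -0.49] lip [ 0.4252 -0.194   0.0979] lip-M [-0.0038  0.0135  0.0549] bodyminz 0.083 camz 0.086
side6 [359, 212, 10, 4, 25] [ 0.425 -0.216  0.021]
wrist6 [360, 62, 23, 17, 250] [ 0.432 -0.199  0.02 ]
```

{"api": "step_arm", "payload": {"series": [[0,0,12,-0.078,-0.103,0.052,1],[0,0,12,-0.078,-0.103,0.052,1],[0,0,12,-0.078,-0.103,0.052,1],[0,0,12,-0.078,-0.103,0.052,1],[0,0,12,-0.078,-0.103,0.052,1],[0,-5,12,-0.078,-0.103,0.052,1],[0,-5,12,-0.078,-0.103,0.052,1],[1,-15,0,-0.078,-0.103,0.052,1],[1,-15,0,-0.078,-0.103,0.052,1],[2,-15,0,-0.078,-0.103,0.052,1],[2,-15,0,-0.078,-0.103,0.052,1],[2,-15,0,-0.078,-0.103,0.052,1],[2,-15,0,-0.078,-0.103,0.052,1],[2,-15,0,-0.078,-0.103,0.052,1],[2,-15,0,-0.078,-0.103,0.052,1],[2,-15,0,-0.078,-0.103,0.052,1],[2,-15,0,-0.078,-0.103,0.052,1],[2,-15,0,-0.078,-0.103,0.052,1],[2,-15,0,-0.078,-0.103,0.052,1],[0,0,0,0,0,0,1]]}}

```text
clock: 13.5
tool_pos: [0.4592, -0.3687, 0.2047]
eef_rot: [0.769, 0.31, 0.48, -0.286]
contact_force: [-0.5, 0.8, -1.1]
opening: 0.567
finger_force: 19.8
```

```bash
python3 pour.py|head -3;python3 look.py 7; python3 - <<'E'
from h import *
from scipy.spatial.transform import Rotation as R
s=r.get_state(); Rm=R.from_quat(s['eef_rot']); Rg=R.from_quat([0.793,0.407,0.404,-0.207])
u=Rm.apply(Rg.inv().apply([0,0,1])); v=np.cross(u,[0,0,1]); v=v/np.linalg.norm(v)*np.arccos(u[2]); print('align rotvec',v.round(3))
a=cv2.imread('pics/wrist7.png');b=cv2.imread('pics/scene7.png')
cv2.imwrite('pics/c7.png',np.hstack([a,cv2.resize(b[230:310,270:302],(160,400))]))
E
```

```text
[ 1.594  1.346 -1.189  1.514 -0.021  1.011  0.038] [ 0.4592 -0.3687  0.2047]
tz [ 0.561  0.738 -0.376]
0.0 tilt 16.0 u [-0.05 -0.27  0.96] lip [ 0.4434 -0.4112  0.2223] lip-M [ 0.0144 -0.2037  0.1793] bodyminz 0.181 camz 0.349
scene7 [291, 256, 12, 11, 75] [ 0.426 -0.211  0.02 ]
scene7 [375, 257, 12, 4, 33] [ 0.556 -0.375  0.03 ]
side7 [359, 212, 10, 4, 21] [ 0.425 -0.215  0.021]
align rotvec [-0.277  0.045  0.   ]
```

View pics/c7.png

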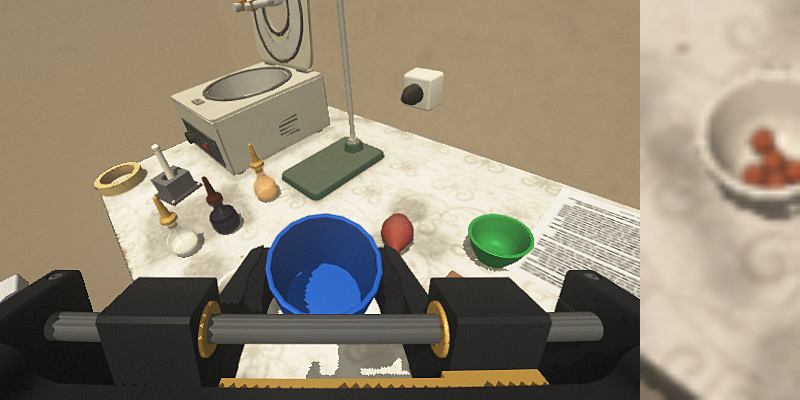

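{"api": "step_arm", "payload": {"series": [[2,3,-30,-0.092,0.015,0,1],[2,3,-40,-0.092,0.015,0,1],[2,3,-40,-0.093,0.015,0,1],[0,0,-30,0,0,0,1],[0,0,0,0,0,0,1]]}}

```text
clock: 14.15
tool_pos: [0.4627, -0.355, 0.0618]
eef_rot: [0.812, 0.367, 0.412, -0.189]
contact_force: [-0.5, -0.3, -1.4]
opening: 0.566
finger_force: 19.8
```

```bash
cat > al.py <<'E'
from h import *
from scipy.spatial.transform import Rotation as R
s=r.get_state(); Rm=R.from_quat(s['eef_rot']); Rg=R.from_quat([0.793,0.407,0.404,-0.207])
u=Rm.apply(Rg.inv().apply([0,0,1])); v=np.cross(u,[0,0,1]); print('u',u.round(3),'align',v.round(3),s['tool_pos'],s['q'].round(2),Rm.as_matrix()[:,2].round(3))
E
python3 al.py
```

```text
u [ 0.004 -0.002  1.   ] align [-0.002 -0.004  0.   ] [ 0.46269777 -0.35500513  0.06180967] [ 1.52  1.38 -1.04  1.64  0.19  0.7   0.11] [ 0.531  0.609 -0.589]
```

{"api": "step_arm", "payload": {"series": [[0,0,-15,0,0,0,1],[0,0,-12,0,0,0,1],[0,0,-5,0,0,0,1],[0,0,-3,0,0,0,1],[0,0,0,0,0,0,1]]}}

```text
clock: 14.65
tool_pos: [0.465, -0.3578, 0.0304]
eef_rot: [0.812, 0.367, 0.415, -0.185]
contact_force: [0.5, 0.6, -1.6]
opening: 0.566
finger_force: 19.8
```

{"api": "step_arm", "payload": {"series": [[0,0,-3,0,0,0,1],[0,0,-2,0,0,0,1],[0,0,0,0,0,0,1],[0,0,0,0,0,0,1]]}}

```text
clock: 15.05
tool_pos: [0.4653, -0.3578, 0.0257]
eef_rot: [0.812, 0.367, 0.415, -0.185]
contact_force: [0.3, -0.6, 0.5]
opening: 0.567
finger_force: 19.8
```

{"api": "step_arm", "payload": {"series": [[0,0,0,0,0,0,0.6],[0,0,0,0,0,0,0.3],[0,0,0,0,0,0,0],[0,0,0,0,0,0,0],[0,0,0,0,0,0,0],[-5,-6,6,0,0,0,0],[-6,-7,7,0,0,0,0],[-8,-9,9,0,0,0,0],[-10,-11,11,0,0,0,0],[-10,-11,11,0,0,0,0],[-10,-11,11,0,0,0,0],[0,0,30,0,0,0,0],[0,0,40,0,0,0,0],[0,0,40,0,0,0,0],[0,0,0,0,0,0,0]]}}

```text
clock: 16.55
tool_pos: [0.4179, -0.4145, 0.1976]
eef_rot: [0.811, 0.369, 0.416, -0.181]
contact_force: [1.2, -0.7, 0.4]
opening: 1.0
finger_force: 0.0
```

```bash
python3 al.py; python3 look.py 8; python3 - <<'E'
from h import *
a=cv2.imread('pics/wrist8.png');b=cv2.imread('pics/scene8.png')
cv2.imwrite('pics/c8.png',np.hstack([cv2.resize(a,None,fx=.6,fy=.6),cv2.resize(b[230:320,270:390],(320,240))]))
E
```

```text
u [-0.01   0.009  1.   ] align [ 0.009  0.01  -0.   ] [ 0.41790547 -0.41445855  0.1975605 ] [ 1.64  1.21 -1.13  1.55  0.1   0.96  0.1 ] [ 0.542  0.601 -0.588]
scene8 [291, 256, 12, 12, 76] [ 0.426 -0.211  0.021]
scene8 [392, 276, 8, 3, 12] [ 0.542 -0.428  0.016]
scene8 [404, 283, 6, 4, 16] [ 0.542 -0.461  0.011]
side8 [359, 212, 10, 4, 21] [ 0.425 -0.216  0.022]
wrist8 [217, 194, 23, 21, 243] [ 0.425 -0.21   0.02 ]
```

View pics/c8.png

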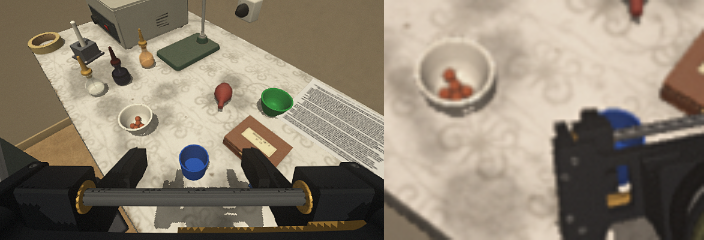

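{"api": "step_arm", "payload": {"series": [[-2,20,13,-0.0875,0.079,0,0],[-2,20,13,-0.0875,0.079,0,0],[-2,20,13,-0.0875,0.079,0,0],[-2,20,13,-0.0875,0.079,0,0],[-2,20,13,-0.0875,0.079,0,0],[-2,20,13,-0.0875,0.079,0,0],[-2,20,13,-0.0875,0.079,0,0],[-2,20,13,-0.0875,0.079,0,0],[0,40,0,0,0,0.05,0],[0,40,0,0,0,0.05,0],[0,40,0,0,0,0.05,0],[0,40,0,0,0,0.05,0],[3,40,0,0,0,0.05,0],[3,40,0,0,0,0.05,0],[3,40,0,0,0,0.05,0],[3,40,0,0,0,0.05,0],[3,30,0,0,0,0.05,0],[0,0,0,0,0,0,0]]}}

```text
clock: 18.5
tool_pos: [0.415, 0.1015, 0.2942]
eef_rot: [0.795, 0.607, -0.002, -0.004]
contact_force: [0.1, -0.8, 0.7]
opening: 1.0
finger_force: 0.0
```

```bash
python3 al.py; python3 - <<'E'
from h import *
print(R if 0 else r.get_state()['eef_rot'])
snap('wrist','w9'); snap('scene','s9')
for f in('w9','scene0'):
    im,d,W=world(f)
    m=(d>0)&(np.hypot(W[...,0]-.4535,W[...,1]-.149)<.02)&(W[...,2]>.09)&(W[...,2]<.13)
    v,u=np.nonzero(m); print(f,m.sum(),W[m].min(0),W[m].max(0),(u.min(),u.max(),v.min(),v.max()))
    q=(d>0)&(np.hypot(W[...,0]-.4535,W[...,1]-.149)<.14)&(np.hypot(W[...,0]-.4535,W[...,1]-.149)>.03)&(W[...,2]>.1)&(W[...,2]<.25)
    P=W[q]; 
    if len(P): print('obst',len(P),P.min(0),P.max(0))
im,d,W=world('w9'); m=(d>0)&(np.hypot(W[...,0]-.4535,W[...,1]-.149)<.02)&(W[...,2]>.1)&(W[...,2]<.13)
P=W[m]; z=np.median(P[:,2]); P=P[abs(P[:,2]-z)<.002]; c=P[:,:2].mean(0); mm=(P[:,:2].min(0)+P[:,:2].max(0))/2
print(len(P),z,c,mm); C=np.cov((P[:,:2]-c).T); w,V=np.linalg.eigh(C); print(np.sqrt(w*12),np.degrees(np.arctan2(V[1],V[0])))
rc=cv2.minAreaRect((P[:,:2]*1000).astype(np.float32)); print(rc)
E
```

```text
u [0.218 0.777 0.59 ] align [ 0.777 -0.218  0.   ] [0.41497587 0.10153881 0.29415878] [ 0.23  0.45 -0.84  2.03  0.43  0.86 -1.11] [-0.008  0.005 -1.   ]
[ 0.79484085  0.60680136 -0.00164755 -0.00417414]
w9 140 [0.44555527 0.14172538 0.09011515] [0.45934597 0.1557949  0.11143455] (np.int64(341), np.int64(354), np.int64(125), np.int64(138))
obst 8547 [0.54831418 0.07625216 0.10006005] [0.59344955 0.2505947  0.14184597]
scene0 35 [0.44471227 0.14021616 0.09014564] [0.45912787 0.15293016 0.11087387] (np.int64(197), np.int64(202), np.int64(168), np.int64(175))
obst 863 [0.54761752 0.07319568 0.10007083] [0.59327651 0.24991039 0.1407832 ]
115 0.1081159071891426 [0.4524122 0.1487659] [0.45245062 0.14844089]
[0.01246449 0.01249436] [-172.36608967   97.63391033]
((452.5019226074219, 148.4805145263672), (13.336935043334961, 12.837311744689941), 61.43364334106445)
```

{"api": "step_arm", "payload": {"series": [[12,16,-25,0,0,0,0],[13,16,-30,0,0,0,0],[12,15,-30,0,0,0,0],[0,0,-30,0,0,0,0],[0,0,-25,0,0,0,0],[0,0,0,0,0,0,0]]}}

```text
clock: 19.2
tool_pos: [0.4501, 0.1411, 0.1515]
eef_rot: [0.798, 0.603, -0.007, -0.003]
contact_force: [-0.3, 1.0, 0.1]
opening: 1.0
finger_force: 0.0
```

```bash
python3 - <<'E'
from h import *
print(r.get_state()['tool_pos'],r.get_state()['q'].round(2))
snap('wrist','w10'); im,d,W=world('w10')
m=(d>0)&(np.hypot(W[...,0]-.4525,W[...,1]-.1485)<.025)&(W[...,2]>.1)&(W[...,2]<.118)
P=W[m]; z=np.median(P[:,2]); P=P[abs(P[:,2]-z)<.0025]; print(z,len(P))
c=P[:,:2].mean(0); C=np.cov((P[:,:2]-c).T); w,V=np.linalg.eigh(C); print(c,np.sqrt(w*12),np.degrees(np.arctan2(V[1],V[0])))
print(cv2.minAreaRect((P[:,:2]*1000).astype(np.float32)))
for a in range(0,180,15):
    q=P[:,:2]@[np.cos(np.radians(a)),np.sin(np.radians(a))]; print(a,np.round((np.percentile(q,99)-np.percentile(q,1))*1000,1),end='; ')
# handle axis lean: shaft points at mid-height
for lo,hi in((.05,.07),(.07,.085),(.088,.1)):
    k=(d>0)&(np.hypot(W[...,0]-.4525,W[...,1]-.1485)<.02)&(W[...,2]>lo)&(W[...,2]<hi); Q=W[k]; print(len(Q),Q.mean(0) if len(Q) else '')
v,u=np.nonzero(m); print(u.min(),u.max(),v.min(),v.max())
x,y=int(u.mean()),int(v.mean()); x0,y0=max(x-75,0),max(y-75,0)
cv2.imwrite('pics/c10.png',cv2.resize(im[y0:y0+150,x0:x0+150],(600,600),interpolation=cv2.INTER_CUBIC))
E
```

```text
[0.45013133 0.14105674 0.15152025] [-0.02  0.71 -0.61  2.08  0.72  0.59 -1.42]
0.10780975345654448 301
[0.45269343 0.15042834] [0.01198644 0.01235142] [-102.31766764  167.68233236]
((452.4930725097656, 149.79583740234375), (13.050729751586914, 13.545331954956055), 79.73170471191406)
0 13.1; 15 13.2; 30 13.2; 45 12.9; 60 12.9; 75 12.8; 90 12.6; 105 12.7; 120 13.0; 135 12.9; 150 13.0; 165 13.1; 107 [0.45156168 0.15425259 0.06018868]
98 [0.45228701 0.15413451 0.07757178]
71 [0.45276396 0.15399989 0.09273724]
317 336 206 226
```

View pics/c10.png

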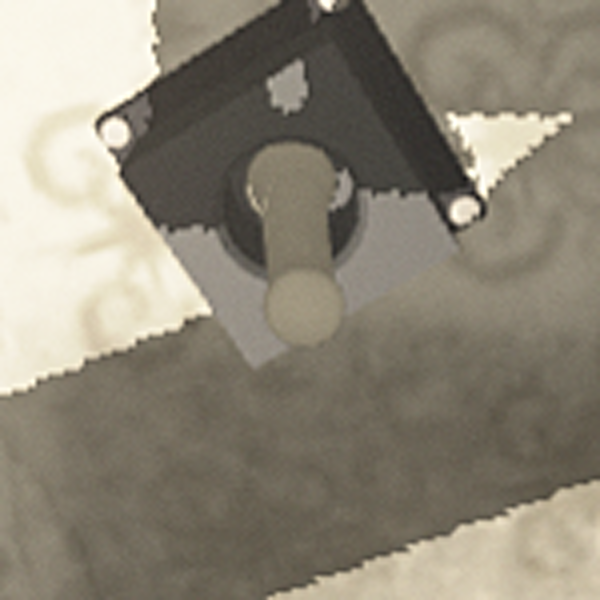

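Crop 10 shows the pestle's round top at about (305,308), the shaft running into the hole, and three corner screws of the plate at (115,133), (330,3) and (463,208). From the screws I'll work out the holder's orientation.

```bash
python3 - <<'E'
from h import *
im,d,W=world('w10')
x0,y0=int(326.5)-75,int(216)-75
z=np.load('pics/w10.npz'); m=(d>0)&(np.hypot(W[...,0]-.4525,W[...,1]-.1485)<.025)&(W[...,2]>.1)&(W[...,2]<.118); v,u=np.nonzero(m); x0,y0=max(int(u.mean())-75,0),max(int(v.mean())-75,0)
S=[]
for cx,cy in((115,133),(330,3),(463,208)):
    p=W[y0+cy//4,x0+cx//4]; S.append(p); print(p.round(4))
for a,b in((0,1),(1,2),(0,2)):
    e=(S[b]-S[a])[:2]; print(np.hypot(*e).round(4),np.degrees(np.arctan2(e[1],e[0])).round(1))
print('plate centre',((S[0]+S[2])/2).round(4))
# block top
k=(d>0)&(abs(W[...,2]-.042)<.003)&(np.hypot(W[...,0]-.453,W[...,1]-.151)<.06)
P=W[k]; print(len(P),cv2.minAreaRect((P[:,:2]*1000).astype(np.float32)))
t=r.get_state(); from scipy.spatial.transform import Rotation as R; Y=R.from_quat(t['eef_rot']).as_matrix(); print('y az',np.degrees(np.arctan2(Y[1,1],Y[0,1])),Y.round(3))
# top-end silhouette, gradient of brightness: pick pixels
E
```

```text
[0.4087 0.1698 0.0079]
[0.4691 0.1864 0.0071]
[0.4876 0.1268 0.0068]
0.0626 15.3
0.0624 -72.7
0.0899 -28.6
plate centre [0.4482 0.1483 0.0073]
2534 ((449.1454162597656, 147.8870391845703), (56.06208419799805, 56.173343658447266), 16.53609275817871)
y az -15.840751451453471 [[ 0.273  0.962 -0.011]
 [ 0.962 -0.273 -0.002]
 [-0.005 -0.01  -1.   ]]
```

{"api": "step_arm", "payload": {"series": [[0,0,10,0,0,0.142,0],[0,0,5,0,0,0.142,0],[0,1,0,0,0,0.142,0],[0,1,0,0,0,0.142,0],[0,1,0,0,0,0.142,0],[0,1,0,0,0,0.142,0],[0,1,0,0,0,0.142,0],[0,1,0,0,0,0.142,0],[1,1,0,0,0,0.142,0],[1,1,0,0,0,0.142,0],[0,0,0,0,0,0.142,0],[0,0,0,0,0,0.142,0],[0,0,0,0,0,0.142,0],[0,0,0,0,0,0.142,0],[0,0,0,0,0,0.142,0],[0,0,0,0,0,0,0]]}}

```text
clock: 20.85
tool_pos: [0.4547, 0.1511, 0.1705]
eef_rot: [-0.141, 0.99, -0.004, 0.001]
contact_force: [-0.1, -0.1, 0.8]
opening: 0.998
finger_force: 0.0
```

```bash
cat > top.py <<'E'
from h import *
from scipy.spatial.transform import Rotation as R
s=r.get_state(); Y=R.from_quat(s['eef_rot']).as_matrix(); print(s['tool_pos'].round(4),s['q'].round(2),'y az',np.degrees(np.arctan2(Y[1,1],Y[0,1])).round(1),'tz',Y[:,2].round(3))
snap('wrist','w11'); im,d,W=world('w11')
m=(d>0)&(np.hypot(W[...,0]-.4525,W[...,1]-.1485)<.025)&(W[...,2]>.095)&(W[...,2]<.118)
P=W[m]; z=np.median(P[:,2]); P=P[abs(P[:,2]-z)<.003]; print(z,len(P),cv2.minEnclosingCircle((P[:,:2]*1000).astype(np.float32)),P[:,:2].mean(0))
t=(Y.T@(np.r_[P[:,:2].mean(0),.1]-s['tool_pos'])); print('in tool',t.round(4))
for a in range(0,180,15):
    q=P[:,:2]@[np.cos(np.radians(a)),np.sin(np.radians(a))]; print(a,np.round((np.percentile(q,99)-np.percentile(q,1))*1000,1),end='; ')
E
python3 top.py
```

```text
[0.4547 0.1511 0.1705] [ 0.23  0.87 -1.17  2.04  1.02  0.98  0.36] y az 106.2 tz [ 0.004 -0.007 -1.   ]
0.1076111976355786 258 ((451.7308044433594, 149.16859436035156), 7.19899845123291) [0.45080263 0.14895022]
in tool [ 0.0045 -0.0004  0.0705]
0 13.2; 15 13.2; 30 12.9; 45 12.9; 60 13.0; 75 13.1; 90 12.9; 105 12.8; 120 12.9; 135 13.1; 150 13.1; 165 13.2;
```

{"api": "step_arm", "payload": {"series": [[-2,-1,-30,0,0,0,0],[-1,-1,-30,0,0,0,0],[0,0,-20,0,0,0,0],[0,0,-10,0,0,0,0],[0,0,0,0,0,0,0.3]]}}

```text
clock: 21.4
tool_pos: [0.451, 0.1497, 0.0791]
eef_rot: [-0.141, 0.99, -0.004, 0.0]
contact_force: [-0.3, 0.1, 0.3]
opening: 0.93
finger_force: 0.0
```

{"api": "step_arm", "payload": {"force": 30, "series": [[0,0,0,0,0,0,0.6],[0,0,0,0,0,0,0.75],[0,0,0,0,0,0,0.85],[0,0,0,0,0,0,1],[0,0,0,0,0,0,1],[0,0,0,0,0,0,1],[0,0,0,0,0,0,1],[0,0,0,0,0,0,1]]}}

```text
clock: 22.2
tool_pos: [0.451, 0.1503, 0.0794]
eef_rot: [-0.142, 0.99, -0.004, 0.001]
contact_force: [1.0, -0.2, -0.2]
opening: 0.209
finger_force: 0.0
```

{"api": "step_arm", "payload": {"series": [[0,0,0,0,0,0,1],[0,0,0,0,0,0,1],[0,0,0,0,0,0,1],[0,0,0,0,0,0,1],[0,0,0,0,0,0,1]]}}

```text
clock: 22.7
tool_pos: [0.451, 0.1503, 0.0794]
eef_rot: [-0.142, 0.99, -0.004, 0.001]
contact_force: [0.1, -0.3, 0.1]
opening: 0.115
finger_force: 29.9
```

{"api": "step_arm", "payload": {"series": [[0,0,5,0,0,0,1],[0,0,10,0,0,0,1],[0,0,15,0,0,0,1],[0,0,20,0,0,0,1],[0,0,25,0,0,0,1],[0,0,25,0,0,0,1],[0,0,25,0,0,0,1],[0,0,25,0,0,0,1],[0,0,10,0,0,0,1],[0,0,0,0,0,0,1],[0,0,0,0,0,0,1]]}}

```text
clock: 23.8
tool_pos: [0.4507, 0.1497, 0.2388]
eef_rot: [-0.142, 0.99, -0.004, 0.0]
contact_force: [-0.5, -0.6, -1.4]
opening: 0.119
finger_force: 29.9
```

```bash
cat > pes.py <<'E'
from h import *
from scipy.spatial.transform import Rotation as R
import sys
t=sys.argv[1]
s=r.get_state(); Y=R.from_quat(s['eef_rot']).as_matrix(); T=s['tool_pos']; print(T.round(4),s['q'].round(2),'tz',Y[:,2].round(3))
for n in('scene','side','wrist'):
    snap(n,n+t); im,d,W=world(n+t)
    m=(d>0)&(np.hypot(W[...,0]-T[0],W[...,1]-T[1])<.03)&(W[...,2]<T[2]-.01)&(W[...,2]>T[2]-.085)
    P=W[m]; print(n,len(P))
    if len(P)<10: continue
    for lo,hi in((-.085,-.055),(-.05,-.03),(-.03,-.01)):
        Q=P[(P[:,2]-T[2]>lo)&(P[:,2]-T[2]<hi)]
        if len(Q)>3: print('  ',lo,len(Q),((Q.min(0)+Q.max(0))/2-T).round(4)[:2],'zmin',Q[:,2].min().round(4),'mean',(Q.mean(0)-T).round(4))
E
python3 pes.py 12
```

```text
[0.4507 0.1497 0.2388] [ 0.29  0.77 -1.25  1.98  0.86  1.07  0.49] tz [ 0.002 -0.008 -1.   ]
scene 126
   -0.085 30 [-0.0039 -0.0051] zmin 0.1681 mean [-0.0061 -0.0081 -0.0605]
   -0.05 44 [-0.0029 -0.0038] zmin 0.1891 mean [-0.0046 -0.006  -0.0414]
   -0.03 37 [-0.0023 -0.0029] zmin 0.2089 mean [-0.0038 -0.0043 -0.0205]
side 278
   -0.085 70 [0.001  0.0041] zmin 0.1667 mean [ 0.0009  0.0065 -0.0605]
   -0.05 89 [0.0009 0.0039] zmin 0.1888 mean [ 0.001   0.005  -0.0406]
   -0.03 84 [0.0014 0.0038] zmin 0.2088 mean [ 0.0021  0.0053 -0.0207]
wrist 974
   -0.085 192 [-0.0052 -0.0017] zmin 0.1754 mean [-0.01   -0.0034 -0.0584]
   -0.05 321 [-0.0059 -0.0012] zmin 0.1888 mean [-0.0079 -0.0024 -0.0406]
   -0.03 331 [-0.0053 -0.0008] zmin 0.2089 mean [-0.0069 -0.0016 -0.0199]
```

{"api": "step_arm", "payload": {"series": [[-1,-10,0,0,0,-0.03,1],[-2,-25,0,0,0,-0.06,1],[-2,-30,0,0,0,-0.06,1],[-2,-30,0,0,0,-0.06,1],[-2,-30,0,0,0,-0.06,1],[-2,-30,0,0,0,-0.06,1],[-2,-30,0,0,0,-0.06,1],[-2,-30,0,0,0,-0.06,1],[-2,-30,0,0,0,-0.06,1],[-2,-30,0,0,0,-0.06,1],[-2,-30,0,0,0,-0.06,1],[-2,-30,0,0,0,-0.06,1],[-1,-18,0,0,0,-0.03,1],[0,-5,0,0,0,0,1],[0,0,0,0,0,0,1],[0,0,0,0,0,0,1]]}}

```text
clock: 25.55
tool_pos: [0.4273, -0.2061, 0.2396]
eef_rot: [0.214, 0.977, -0.003, -0.0]
contact_force: [-0.3, 0.5, -0.4]
opening: 0.118
finger_force: 29.9
```

```bash
python3 pes.py 13; python3 - <<'E'
from h import *
def circ(p):
    A=np.c_[2*p,np.ones(len(p))]; s=np.linalg.lstsq(A,(p**2).sum(1),rcond=None)[0]; return s[:2].round(4),np.sqrt(s[2]+s[0]**2+s[1]**2).round(4)
for f in('scene13','side13','wrist13'):
    im,d,W=world(f); hr=np.hypot(W[...,0]-.428,W[...,1]+.208)
    m=(d>0)&(hr<.045)&(hr>.026)&(W[...,2]>.039)&(W[...,2]<.049); P=W[m]; print(f,len(P),circ(P[:,:2]) if len(P)>10 else '',P.min(0).round(4),P.max(0).round(4))
E
```

```text
[ 0.4273 -0.2061  0.2396] [ 1.03  0.73 -1.16  1.98  0.81  1.    0.6 ] tz [-0.002 -0.006 -1.   ]
scene 97
   -0.085 31 [-0.0061 -0.0014] zmin 0.1714 mean [-0.0077 -0.0044 -0.059 ]
   -0.05 36 [-0.0045 -0.0006] zmin 0.1897 mean [-0.0061 -0.0027 -0.0438]
   -0.03 13 [-0.007  -0.0011] zmin 0.21 mean [-0.0073 -0.0004 -0.0223]
side 165
   -0.085 47 [0.0004 0.0061] zmin 0.1676 mean [ 0.0004  0.0074 -0.0607]
   -0.05 54 [0.0003 0.0048] zmin 0.1899 mean [ 0.0009  0.0056 -0.0409]
   -0.03 48 [0.0022 0.0021] zmin 0.2098 mean [ 0.0026  0.0047 -0.0204]
wrist 969
   -0.085 172 [-0.0062 -0.    ] zmin 0.1769 mean [-0.0102  0.0029 -0.0582]
   -0.05 330 [-0.0052  0.0001] zmin 0.1896 mean [-0.0079  0.0022 -0.0409]
   -0.03 333 [-0.0052  0.0008] zmin 0.2096 mean [-0.0067  0.0022 -0.0196]
scene13 186 (array([ 0.4275, -0.2089]), np.float64(0.0341)) [ 0.392  -0.2456  0.039 ] [ 0.4642 -0.1729  0.047 ]
side13 163 (array([ 0.4308, -0.2069]), np.float64(0.0343)) [ 0.3948 -0.2463  0.0391] [ 0.4659 -0.1701  0.0459]
wrist13 782 (array([ 0.427 , -0.2086]), np.float64(0.0336)) [ 0.3912 -0.2451  0.039 ] [ 0.4635 -0.1725  0.0453]
```

{"api": "step_arm", "payload": {"series": [[0,0,-15,0,0,0,1],[1,-1,-25,0,0,0,1],[0,-1,-25,0,0,0,1],[0,0,-20,0,0,0,1],[0,0,-15,0,0,0,1],[0,0,-10,0,0,0,1],[0,0,-3,0,0,0,1],[0,0,0,0,0,0,1],[0,0,0,0,0,0,1]]}}

```text
clock: 26.6
tool_pos: [0.4285, -0.2096, 0.1271]
eef_rot: [0.216, 0.976, -0.004, 0.0]
contact_force: [0.4, 0.3, -1.0]
opening: 0.12
finger_force: 29.9
```

```bash
python3 pes.py 14; python3 - <<'E'
from h import *
a=cv2.imread('pics/side14.png')
cv2.imwrite('pics/c14.png',cv2.resize(a[130:280,270:470],(800,600)))
E
```

```text
[ 0.4285 -0.2096  0.1271] [ 0.92  0.88 -0.99  2.08  1.08  0.83  0.38] tz [-0.001 -0.007 -1.   ]
scene 56
   -0.085 18 [-0.0086 -0.0012] zmin 0.0628 mean [-0.01   -0.0025 -0.0586]
   -0.05 15 [-0.0075  0.0014] zmin 0.0783 mean [-0.0081  0.0015 -0.0397]
   -0.03 12 [-0.0069  0.001 ] zmin 0.0973 mean [-0.007   0.0011 -0.0226]
side 150
   -0.085 45 [-0.0077 -0.0051] zmin 0.0422 mean [-0.0022  0.004  -0.0637]
   -0.05 48 [0.0001 0.0063] zmin 0.0783 mean [ 0.0011  0.0056 -0.04  ]
   -0.03 42 [0.0022 0.0045] zmin 0.0982 mean [ 0.0025  0.0054 -0.019 ]
wrist 971
   -0.085 175 [-0.0006 -0.008 ] zmin 0.0421 mean [-0.0103  0.0025 -0.0584]
   -0.05 320 [-0.0051 -0.    ] zmin 0.0771 mean [-0.0081  0.0019 -0.0408]
   -0.03 338 [-0.0054  0.0006] zmin 0.0971 mean [-0.0068  0.002  -0.0197]
```

View pics/c14.png

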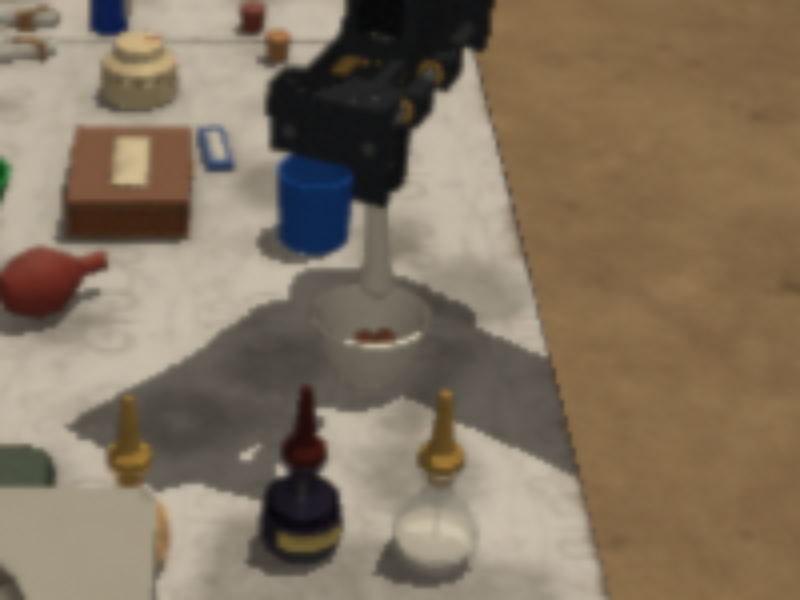

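The side crop shows the pestle over the middle of the mortar (375,290), with pellets inside at (375,335). The cup is upright at (315,200) and the bottles stand where they were.

{"api": "step_arm", "payload": {"series": [[0,1,-1,0,0,0,1],[0,0,0,0,0,0,1],[0,0,0,0,0,0,1],[0,0,0,0,0,0,1],[0,0,0,0,0,0,1],[0,0,0,0,0,0,1]]}}

```text
clock: 27.35
tool_pos: [0.428, -0.2087, 0.1254]
eef_rot: [0.216, 0.976, -0.004, -0.0]
contact_force: [-0.8, -0.7, -1.2]
opening: 0.12
finger_force: 29.9
```

```bash
python3 -c "
from plant import r
s=r.get_state();print(s['tool_pos'],abs(s['qd']).max(),s['finger_force'])
print(r.finish_job())"
```

```text
[ 0.42800386 -0.20871819  0.1254187 ] 0.001570268263683541 29.933471074327826
the job is handed in; nothing more can be done
None
```

I handed the job in at about 27 s, with no verdict returned: the pellets are in the mortar (all five appear to be there), the emptied cup stands upright, the bottles look unmoved, and the pestle is held still and upright over the mortar's centre, its head about 12–13 mm above the rim.

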